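Load the flow cartridges in reverse for the backflow run

ROBOT

A 6-joint arm with a two-finger parallel gripper is mounted at the origin on the work surface. World frame = base frame: x ahead of the robot, y to its left, z up, the work surface at z = 0. Lengths are in m, angles in rad, forces in N, time in s.
With the tool pointing down it reaches from about 0.35 to 0.775 m from the base axis. Payload 5.5 kg.
Tool frame: the origin (TCP) lies at the very end of the fingers, on their centre line; the grasp point (between the pads) lies 19 mm behind it; z points along the fingers, y is the line along which they close (so a half turn about z gives the same grasp; the last joint's range is limited). The gripper opens to 85 mm and grips with 20 to 120 N. Pads are 22 mm wide; open, the fingers measure 114 mm over their backs; the gripper's body (76 mm by 85 mm) begins 54 mm behind the grasp point. The pads swing forward as they close: fully open they stand 13 mm farther back than shut.
Start: joints at [-0.14, 0.313, 0.046, 1.304, 0, 1.431], TCP at [0.575, -0, 0.231] pointing down, gripper open.
Joint ranges: [-2.76, 2.76], [-0.86, 1.69], [-1.03, 1.26], [-2.2, 2.34], [-1.47, 1.5], [-3.14, 3.14]. Speed limits (rad/s): [2.57, 2.57, 3.14, 3.14, 3.14, 3.14].

INTERFACE

Orientations are given as a unit quaternion [w, x, y, z].
In Python, from workcell import env, cams, ticket, spotter gives the robot as it stands.
- The arm moves only by the tool jog_arm, never from a script. Its argument "increments" is a list that holds one entry, the list of rows, each a list of 7 numbers: the shift along the tool's x, y, z in units of 0.25 m (1.0 is 0.25 m), then the turn, a rotation vector about the tool's x, y, z in units of 180 degrees (1.0 is 180 degrees), then the closure in counts, from 0 (fully open) to 255 (shut). A call has 1 to 20 rows; each row shifts and turns the commanded pose from where the row before left it, along the tool's axes as they then stand; what a row does not reach is not made up. A row lasts 1/10 s, in which the tool goes at most 50 mm and 8.59 degrees, less where a joint would pass 70% of its speed; a pose out of reach is approached as far as the arm can. A call with a number of a shift or a turn outside -1 to 1 is refused whole. A call with a gripper value outside its range is refused whole. The fingers move at their own pace and stop on an object; "force" is the grip in N (left out, the last holds). Time passes only in rows, so rows that do not move let the fingers close. It gives the time, the measured TCP pose, the force, the opening and the grip force at its end, in the units of the state.
- env.get_state(): the state, without advancing time (a new reading comes with each control period).
- cams.read_camera(name): name is "scene" or "side" or "wrist"; returns a dict with "pixels" (400x640x3 uint8, red, green, blue), "fx", "fy", "cx", "cy" (pixels), "xyz" and "attitude" of the camera in the world; the wrist camera has in their place "mount" (4x4, takes a point from camera to tool coordinates, whose origin is the TCP and whose axes are the flange's). Camera axes: x right, y down, z forward; pixel columns grow to the right and rows downward; lengths in m; the calibration is good to about 2 mm. A picture is of the moment at which its call begins: read the wrist's pose just before it. There is no depth.
- ticket.hand_in(): hands the job in; it is judged then, once.
Trained networks look in the newest picture that a camera, given by its name, has taken for a name from the list of things; names that differ only in an ending like _2 or _b are one class to them, and where a whole thing is asked for, a point or a joint stands for the part that bears it (a point fixed in the world has none). Each returns a list of dicts, best first, with "conf" (0 to 1); they miss things now and then, are a little off and sometimes report something else, mostly with a low value. They report only what shows in the picture. A call takes as long as a camera call.
- spotter.find_in(target, camera): "uv" ([column, row] in pixels, amid what is visible of it).
- spotter.cut_out(target, camera): "region" (400x640 bool, what is visible of it) and "uv" ([column, row] in pixels, amid what is visible of it).
- spotter.landmark_of(target, camera): "uv" ([column, row] in pixels: a listed point, or the origin of a listed thing).
The state is a dict: "clock": time; "joint_pos": joint angles; "qvel": joint speeds; "tau": joint torques, N m; "tcp_pos": TCP position; "orientation": TCP orientation; "wrist_force": force on the tool from outside, world axes, zero at the start; "ft_torque": the same for the moment, N m; "finger_gap": finger opening in m; "grip_force": force on a finger pad.
Only numpy, scipy, OpenCV 4.12 (cv2) and the standard library are available. Lean on these libraries where they do the work, as an engineer would, in place of code of your own. Each camera call takes 0.05 s, during which the arm holds its last target. There are 200 camera calls.

TASK

Move all four flow cartridges from the docks of the flushing rail into the bays of the grey test manifold, one to a bay, in reverse order: the cartridge that starts nearest the rail's yellow end goes into the bay farthest from the manifold's yellow end, and so on, so that the one that starts farthest from the rail's yellow end finishes next to the manifold's. Set each one down gently, standing upright on the floor of its bay; do not drop or tip any over, and leave all four released and at rest.

Things in the scene. Friction and masses are not known exactly. Their poses are not given: they have to be found in the camera images.
- cart_red: flow cartridge with red plastic end caps, loose: an upright round cylinder 38 mm in diameter, 86 mm tall in all, 0.09 to 0.16 kg. Bottom cap 0 to 12 mm, clear tube (37 mm) with a red band 12 to 54 mm, red top cap (38 mm across, the best grip) 54 to 74 mm, thin steel nipple (12 mm across) 74 to 86 mm above its foot. Origin: centre of its underside; z up its axis
- cart_blue: flow cartridge with blue plastic end caps, loose: an upright round cylinder 38 mm in diameter, 86 mm tall in all, 0.09 to 0.16 kg. Bottom cap 0 to 12 mm, clear tube (37 mm) with a blue band 12 to 54 mm, blue top cap (38 mm across, the best grip) 54 to 74 mm, thin steel nipple (12 mm across) 74 to 86 mm above its foot. Origin: centre of its underside; z up its axis
- cart_green: flow cartridge with green plastic end caps, loose: an upright round cylinder 38 mm in diameter, 86 mm tall in all, 0.09 to 0.16 kg. Bottom cap 0 to 12 mm, clear tube (37 mm) with a green band 12 to 54 mm, green top cap (38 mm across, the best grip) 54 to 74 mm, thin steel nipple (12 mm across) 74 to 86 mm above its foot. Origin: centre of its underside; z up its axis
- cart_white: flow cartridge with white plastic end caps, loose: an upright round cylinder 38 mm in diameter, 86 mm tall in all, 0.09 to 0.16 kg. Bottom cap 0 to 12 mm, clear tube (37 mm) with a white band 12 to 54 mm, white top cap (38 mm across, the best grip) 54 to 74 mm, thin steel nipple (12 mm across) 74 to 86 mm above its foot. Origin: centre of its underside; z up its axis
- dock_red: red square dock in which the red cartridge starts: open tray 68 x 68 mm, 16 mm high, floor 5 mm thick, opening 58 x 58 mm. Fixed on the flushing rail, a dark steel bar 384 x 72 x 10 mm with four docks in a row, in any order of colour, centres 76 mm apart. Origin: centre of the dock's underside (10 mm above the table); y runs along the row
- dock_blue: blue square dock in which the blue cartridge starts: open tray 68 x 68 mm, 16 mm high, floor 5 mm thick, opening 58 x 58 mm. Fixed on the flushing rail, a dark steel bar 384 x 72 x 10 mm with four docks in a row, in any order of colour, centres 76 mm apart. Origin: centre of the dock's underside (10 mm above the table); y runs along the row
- dock_green: green square dock in which the green cartridge starts: open tray 68 x 68 mm, 16 mm high, floor 5 mm thick, opening 58 x 58 mm. Fixed on the flushing rail, a dark steel bar 384 x 72 x 10 mm with four docks in a row, in any order of colour, centres 76 mm apart. Origin: centre of the dock's underside (10 mm above the table); y runs along the row
- dock_white: white square dock in which the white cartridge starts: open tray 68 x 68 mm, 16 mm high, floor 5 mm thick, opening 58 x 58 mm. Fixed on the flushing rail, a dark steel bar 384 x 72 x 10 mm with four docks in a row, in any order of colour, centres 76 mm apart. Origin: centre of the dock's underside (10 mm above the table); y runs along the row
- inlet_block: yellow block 60 x 36 mm, 24 mm high, fixed on one end of the flushing rail (either end; the other end has a black block): marks the rail's yellow end. Origin: centre of its underside, on the line of the dock centres, 58 mm from the centre of the nearest dock
- manifold: test manifold, fixed: grey block 384 mm long (y), 74 mm wide (x), with four empty square bays in a row. Bay openings 58 x 58 mm, bay floor 12 mm and wall tops 28 mm above the table; end blocks 40 mm long, 30 mm high (37 mm at the gauge), the yellow one at its +y end, the grey one with a small gauge at -y. Origin: middle of its length and width, at table height, z up; bay centres at x = 0, y = +114 (next to the yellow end), +38, -38 and -114 mm (farthest from it)

How it is judged:
At the end, for the whole second after the job is handed in: Each cartridge stands in its bay, k-th from the rail's yellow end at the start now k-th from the manifold's grey end: within 15 mm of the bay centre along and across (anywhere inside its walls), foot within 4 mm of the bay floor, tilt under 0.1 rad, slower than 0.03 m/s (((horizontal distance between dock_red and inlet_block between 0 and 0.096 m and y of cart_red in the frame of manifold between -0.129 and -0.099 m) or (horizontal distance between dock_red and inlet_block between 0.096 and 0.172 m and y of cart_red in the frame of manifold between -0.053 and -0.023 m) or (horizontal distance between dock_red and inlet_block between 0.172 and 0.248 m and y of cart_red in the frame of manifold between 0.023 and 0.053 m) or (horizontal distance between dock_red and inlet_block between 0.248 and 1 m and y of cart_red in the frame of manifold between 0.099 and 0.129 m)) and x of cart_red in the frame of manifold between -0.015 and 0.015 m and z of cart_red in the frame of manifold between 0.008 and 0.016 m and angle between each of cart_red, cart_blue, cart_green, cart_white's own z axis and vertical below 0.1 rad and linear speed of each of cart_red, cart_blue, cart_green, cart_white below 0.03 m/s and ((horizontal distance between dock_blue and inlet_block between 0 and 0.096 m and y of cart_blue in the frame of manifold between -0.129 and -0.099 m) or (horizontal distance between dock_blue and inlet_block between 0.096 and 0.172 m and y of cart_blue in the frame of manifold between -0.053 and -0.023 m) or (horizontal distance between dock_blue and inlet_block between 0.172 and 0.248 m and y of cart_blue in the frame of manifold between 0.023 and 0.053 m) or (horizontal distance between dock_blue and inlet_block between 0.248 and 1 m and y of cart_blue in the frame of manifold between 0.099 and 0.129 m)) and x of cart_blue in the frame of manifold between -0.015 and 0.015 m and z of cart_blue in the frame of manifold between 0.008 and 0.016 m and ((horizontal distance between dock_green and inlet_block between 0 and 0.096 m and y of cart_green in the frame of manifold between -0.129 and -0.099 m) or (horizontal distance between dock_green and inlet_block between 0.096 and 0.172 m and y of cart_green in the frame of manifold between -0.053 and -0.023 m) or (horizontal distance between dock_green and inlet_block between 0.172 and 0.248 m and y of cart_green in the frame of manifold between 0.023 and 0.053 m) or (horizontal distance between dock_green and inlet_block between 0.248 and 1 m and y of cart_green in the frame of manifold between 0.099 and 0.129 m)) and x of cart_green in the frame of manifold between -0.015 and 0.015 m and z of cart_green in the frame of manifold between 0.008 and 0.016 m and ((horizontal distance between dock_white and inlet_block between 0 and 0.096 m and y of cart_white in the frame of manifold between -0.129 and -0.099 m) or (horizontal distance between dock_white and inlet_block between 0.096 and 0.172 m and y of cart_white in the frame of manifold between -0.053 and -0.023 m) or (horizontal distance between dock_white and inlet_block between 0.172 and 0.248 m and y of cart_white in the frame of manifold between 0.023 and 0.053 m) or (horizontal distance between dock_white and inlet_block between 0.248 and 1 m and y of cart_white in the frame of manifold between 0.099 and 0.129 m)) and x of cart_white in the frame of manifold between -0.015 and 0.015 m and z of cart_white in the frame of manifold between 0.008 and 0.016 m); the robot touches nothing.
It fails at once if a cartridge is tipped over (more than 0.6 rad) (angle between any of cart_red, cart_blue, cart_green, cart_white's own z axis and vertical above 0.6 rad).
It fails at once if a cartridge is dropped from more than about 2 cm or knocked flying: faster than 0.6 m/s with no finger on it ((linear speed of cart_red above 0.6 m/s and contact force between the fingers and cart_red below 0.05 N) or (linear speed of cart_blue above 0.6 m/s and contact force between the fingers and cart_blue below 0.05 N) or (linear speed of cart_green above 0.6 m/s and contact force between the fingers and cart_green below 0.05 N) or (linear speed of cart_white above 0.6 m/s and contact force between the fingers and cart_white below 0.05 N)).
It also fails if it takes over 93 s, if anything falls off the work surface, if the arm or the gripper's body presses on something with over 40 N, if the wrist force passes 120 N, or if a joint passes its speed limit or range.

## Working session

There is one attempt and no reset: what is moved stays moved. The work goes in short steps, Python scripts to look and compute and a tool call to move; the robot and the scene stay as the last step left them, time stands still between calls to the robot, and variables do not carry over. Pictures are saved under pics/ and viewed, at most 14 in all, crops included, and the job is handed in when it is done.

Besides the shell and the picture viewer there is one more tool, called after "Emit:" by a JSON object that holds its "op" and its "data", one argument or row to a line. jog_arm: Moves the arm, as the interface text tells. Shifts and turns lie within -1 to 1; 1 stands for 0.25 m of shift or 180 degrees of turn. Its arguments: {"type":"object","properties":{"increments":{"type":"array"},"force":{"type":"number"}},"required":["increments"]}

```bash
mkdir -p pics; ls
python3 - <<'E'
from workcell import env,cams,spotter
import cv2,numpy as np
s=env.get_state();print(s)
for n in ["scene","side"]:
    c=cams.read_camera(n);cv2.imwrite(f"pics/{n}0.png",c["pixels"][:,:,::-1])
    print(n,c["fx"],c["fy"],c["cx"],c["cy"],c["xyz"],c["attitude"])
    for t in ["dock_red","dock_blue","dock_green","dock_white","inlet_block","manifold","cart_red","cart_blue","cart_green","cart_white"]:
        print(t,[(np.round(d["uv"],1).tolist(),round(d["conf"],2)) for d in spotter.landmark_of(t,n)][:3])
c=cams.read_camera("wrist");print(c["mount"])
E
```

```text
pics
{'clock': 0.0, 'joint_pos': array([-1.39604291e-01,  3.14016370e-01,  4.50033855e-02,  1.30358769e+00,
        4.00411040e-05,  1.43118598e+00]), 'qvel': array([ 0.00016527,  0.00051805,  0.00069488, -0.00012507, -0.00141368,
        0.00091019]), 'tau': array([-2.90074182e-03, -4.80629075e+01,  2.98531097e+01,  1.95313990e-02,
       -3.83516899e-04, -4.27451073e-05]), 'tcp_pos': array([5.74507956e-01, 6.91835473e-05, 2.30409755e-01]), 'orientation': array([-7.32545152e-04,  7.07104367e-01,  7.07108620e-01, -5.26965419e-04]), 'wrist_force': array([1.47314871, 0.35719593, 0.97678112]), 'ft_torque': array([ 0.02113203, -0.00322821, -0.02462632]), 'grip_force': 0.0, 'finger_gap': 0.08544121635196454}
scene 497.5202111853663 497.5202111853663 318.3571085633255 198.72276008232714 [1.26447668 0.28221848 0.56465943] [-0.26451667  0.49457159  0.73288789 -0.38510416]
dock_red [([300.1, 179.9], 0.92)]
dock_blue [([365.7, 193.0], 0.86), ([370.4, 194.8], 0.49)]
dock_green [([335.7, 188.0], 0.65), ([370.9, 194.7], 0.23)]
dock_white [([404.3, 203.1], 0.94), ([278.8, 248.1], 0.29)]
inlet_bloc
[... 336 characters left out ...]
4292649]
dock_red [([290.4, 231.2], 0.92)]
dock_blue [([278.3, 176.9], 0.79)]
dock_green [([283.1, 203.6], 0.56)]
dock_white [([271.0, 154.8], 0.83)]
inlet_block [([266.9, 140.7], 0.59)]
manifold [([376.9, 197.6], 0.79)]
cart_red [([289.9, 229.0], 0.68), ([290.3, 232.5], 0.24)]
cart_blue [([288.3, 230.4], 0.7), ([278.2, 173.5], 0.58), ([272.4, 153.2], 0.3)]
cart_green [([280.1, 203.6], 0.93)]
cart_white [([274.6, 155.0], 0.61)]
[[-3.20804959e-04 -9.45565784e-01 -3.25430861e-01  8.39363913e-02]
 [ 9.99999757e-01 -1.02010255e-04 -6.89385985e-04  1.70729653e-03]
 [ 6.18662514e-04 -3.25431003e-01  9.45565587e-01 -1.42534409e-01]
 [ 0.00000000e+00  0.00000000e+00  0.00000000e+00  1.00000000e+00]]
```

View pics/scene0.png

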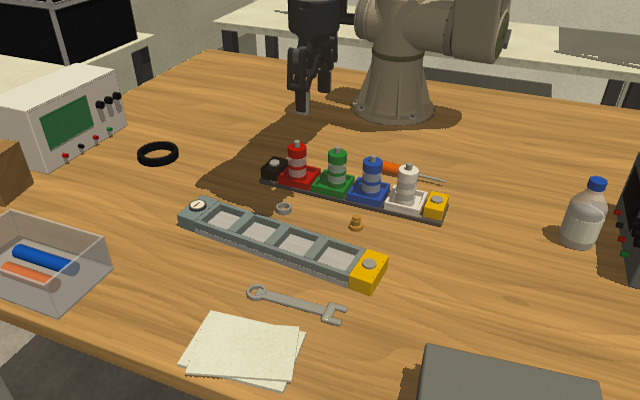

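View pics/side0.png

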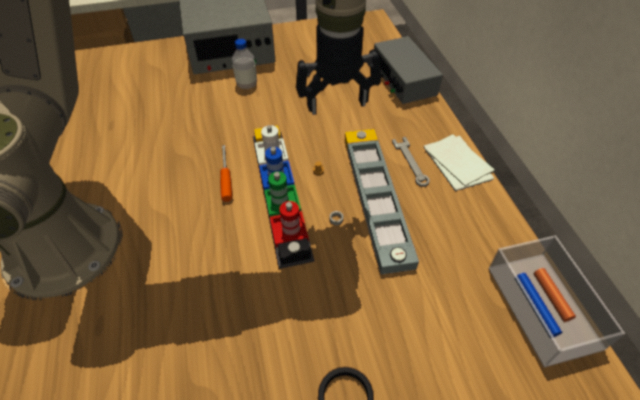

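```bash
cat > h.py <<'E'
import numpy as np,cv2
from scipy.spatial.transform import Rotation as Ro
from scipy.optimize import minimize,least_squares
from workcell import env,cams,spotter
def quat(q): return Ro.from_quat([q[1],q[2],q[3],q[0]]).as_matrix()
class Cam:
    def __init__(s,n):
        st=env.get_state(); c=cams.read_camera(n); s.n=n; s.im=c["pixels"]
        s.K=np.array([[c["fx"],0,c["cx"]],[0,c["fy"],c["cy"]],[0,0,1]])
        if n=="wrist":
            R=quat(st["orientation"]); m=np.array(c["mount"]); s.R=R@m[:3,:3]; s.t=R@m[:3,3]+st["tcp_pos"]
        else: s.R=quat(c["attitude"]); s.t=np.array(c["xyz"])
    def proj(s,P):
        q=(np.atleast_2d(P)-s.t)@s.R; u=q@s.K.T; return u[:,:2]/u[:,2:]
def box(cx,cy,lx,ly,z0,z1):
    return np.array([[cx+a*lx/2,cy+b*ly/2,z] for a in(-1,1) for b in(-1,1) for z in(z0,z1)])
def place(P,p):
    c,s=np.cos(p[2]),np.sin(p[2]); return P@np.array([[c,-s,0],[s,c,0],[0,0,1]]).T+[p[0],p[1],0]
def sil(cam,parts,S=4):
    im=np.zeros((400*S,640*S),np.uint8)
    for P in parts:
        h=cv2.convexHull(((cam.proj(P)+.5)*S-.5).astype(np.float32)); cv2.fillConvexPoly(im,np.round(h).astype(np.int32),255)
    return cv2.resize(im,(640,400),interpolation=cv2.INTER_AREA)/255.
def cyl(r,z0,z1):
    a=np.linspace(0,2*np.pi,24,endpoint=False); return np.vstack([np.c_[r*np.cos(a),r*np.sin(a),0*a+z] for z in(z0,z1)])
MAN=[box(0,0,.074,.384,0,.028),box(0,.172,.074,.04,0,.030),box(0,-.172,.074,.04,0,.030)]
CART=[cyl(.019,0,.074),cyl(.006,.074,.086)]
def iou(cams_masks,parts,p):
    t=0
    for c,m in cams_masks:
        f=sil(c,[place(P,p) for P in parts]); t+=np.minimum(f,m).sum()/np.maximum(f,m).sum()
    return t/len(cams_masks)
def fit(cm,parts,p0,st):
    n=len(st); g=lambda q:-iou(cm,parts,np.r_[q,p0[n:]] if n<3 else q)
    r=minimize(g,p0[:n],method="Nelder-Mead",options=dict(initial_simplex=np.vstack([p0[:n]]+[p0[:n]+np.eye(n)[i]*st[i] for i in range(n)]),maxiter=120,xatol=1e-4,fatol=1e-4))
    return r.x,-r.fun
E
cat > m.py <<'E'
from h import *
C=[Cam("scene"),Cam("side")]
Y={"inlet_block":0,"dock_white":.058,"dock_blue":.134,"dock_green":.210,"dock_red":.286}
obs=[]
for c in C:
    for k,y in Y.items():
        d=spotter.landmark_of(k,c.n)
        if d and d[0]["conf"]>.5: obs.append((c,y,np.array(d[0]["uv"])))
def res(p): return np.concatenate([c.proj(place(np.array([[0,.172-y,.010]]),p))[0]-u for c,y,u in obs])
r=least_squares(res,[.45,0,0],loss="soft_l1"); rail=r.x; print("rail",rail,"res",np.round(res(rail).reshape(-1,2),1).tolist())
mm=[(c,spotter.cut_out("manifold",c.n)[0]["region"].astype(float)) for c in C]
man,v=fit(mm,MAN,np.r_[rail[:2]+[.13,0],rail[2]],[.02,.02,.1]); print("man",man,v,[round(iou([x],MAN,man),3) for x in mm],"single",[np.round(fit([x],MAN,man,[.01,.01,.05])[0],4).tolist() for x in mm])
for k in ["white","blue","green","red"]:
    p0=place(np.array([[0,.172-Y["dock_"+k],0]]),rail)[0]
    ms=[]
    for c in C:
        d=[x for x in spotter.cut_out("cart_"+k,c.n) if np.linalg.norm(x["uv"]-c.proj(p0+[0,0,.055])[0])<14]
        if d: ms.append((c,d[0]["region"].astype(float)))
    cp=[P+[0,0,.015] for P in CART]
    q,v=fit(ms,cp,np.r_[p0[:2],0],[.005,.005]) if ms else (None,0)
    print(k,"dock",np.round(p0[:2],4),"cart",q,"iou",round(v,3),len(ms))
for i,y in enumerate([-.114,-.038,.038,.114]): print("bay",i,np.round(place(np.array([[0,y,0.]]),man)[0][:2],4))
for c in C:
    im=c.im[:,:,::-1].copy()
    for y in [-.114,-.038,.038,.114]:
        B=box(0,y,.058,.058,.028,.028)[[0,2,6,4]]; cv2.polylines(im,[np.round(c.proj(place(B,man))).astype(int)],True,(0,0,255),1)
    for y in list(Y.values())[1:]:
        B=box(0,.172-y,.068,.068,.026,.026)[[0,2,6,4]]; cv2.polylines(im,[np.round(c.proj(place(B,rail))).astype(int)],True,(255,0,255),1)
    cr=im[130:300,160:460] if c.n=="scene" else im[115:285,220:520]
    cv2.imwrite(f"pics/{c.n}_ov.png",cv2.resize(cr,(790,448)))
E
python3 m.py; python3 -c "
import cv2,numpy as np
a=[cv2.imread(f'pics/{n}_ov.png') for n in('scene','side')];cv2.imwrite('pics/ov.png',cv2.resize(np.vstack(a),(530,600)))"
```

```text
rail [ 0.45667055  0.03480984 -0.02647166] res [[1.8, -2.6], [-0.1, -1.2], [0.2, -0.5], [-3.7, -2.3], [0.6, 0.1], [1.3, -2.4], [1.2, 0.1], [-0.2, 0.4], [0.4, 1.1], [0.0, -2.9]]
man [ 0.66021887 -0.03303313 -0.09921829] 0.9673880923432203 [np.float64(0.974), np.float64(0.961)] single [[0.6604, -0.0327, -0.0982], [0.6602, -0.033, -0.0992]]
white dock [0.4597 0.1488] cart [0.4590747  0.14541819] iou 0.774 2
blue dock [0.4577 0.0728] cart [0.45560708 0.07423665] iou 0.835 2
green dock [ 0.4557 -0.0032] cart [ 4.49459731e-01 -3.08017436e-04] iou 0.895 2
red dock [ 0.4537 -0.0792] cart [ 0.45579713 -0.08416865] iou 0.92 2
bay 0 [ 0.6489 -0.1465]
bay 1 [ 0.6565 -0.0708]
bay 2 [0.664  0.0048]
bay 3 [0.6715 0.0804]
```

View pics/ov.png

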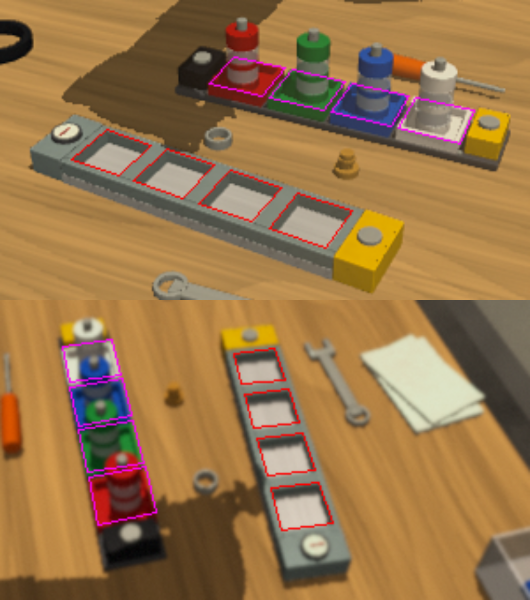

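Emit:
{"op": "jog_arm", "data": {
  "increments": [
    [[0.053,-0.078,-0.047,0,0,0,0],[0.053,-0.078,-0.047,0,0,0,0],[0.053,-0.078,-0.047,0,0,0,0],[0.053,-0.078,-0.047,0,0,0,0],[0.053,-0.078,-0.047,0,0,0,0],[0.053,-0.078,-0.047,0,0,0,0],[0,0,0,0,0,0,0],[0,0,0,0,0,0,0]]
  ],
  "force": 40
}}

```text
clock: 3.05
tcp_pos: [0.4583, 0.0796, 0.3023]
orientation: [0.001, 0.707, 0.707, 0.001]
wrist_force: [0.3, 0.2, 0.6]
finger_gap: 0.0853
grip_force: 0.0
```

```bash
cat > w.py <<'E'
from h import *
import sys
c=Cam("wrist"); st=env.get_state(); print(st["clock"],st["tcp_pos"],st["orientation"],c.K[0,0])
cv2.imwrite(f"pics/w{sys.argv[1]}.png",c.im[:,:,::-1])
cp=[P+[0,0,.015] for P in CART]
D=dict(white=[.4597,.1488],blue=[.4577,.0728],green=[.4557,-.0032],red=[.4537,-.0792])
for k,p0 in D.items():
    for x in spotter.cut_out("cart_"+k,"wrist")[:2]:
        m=x["region"].astype(float); q,v=fit([(c,m)],cp,np.r_[p0,0],[.005,.005]); print(k,np.round(q,4),round(v,3),"conf",round(x["conf"],2),np.round(x["uv"]),m.sum())
    for x in spotter.landmark_of("dock_"+k,"wrist")[:1]:
        d=c.R@np.linalg.inv(c.K)@np.r_[x["uv"],1]; P=c.t+d*(.010-c.t[2])/d[2]; print("  dock",np.round(P,4),round(x["conf"],2))
E
python3 w.py 1
```

```text
3.1 [0.45850419 0.07934409 0.30170828] [3.87950593e-04 7.07051381e-01 7.07162032e-01 2.32839364e-04] 282.083354454105
white [0.4611 0.1445] 0.944 conf 0.94 [318. 120.] 756.0
  dock [0.4609 0.1473 0.01  ] 0.91
blue [0.4568 0.0738] 0.959 conf 0.65 [311. 171.] 863.0
  dock [0.4587 0.0682 0.01  ] 0.79
green [4.52e-01 2.00e-04] 0.949 conf 0.89 [310. 222.] 933.0
  dock [ 0.4541 -0.0012  0.01  ] 0.61
red [ 0.459  -0.0843] 0.906 conf 0.63 [317. 270.] 908.0
  dock [ 0.456 -0.08   0.01 ] 0.72
```

View pics/w1.png

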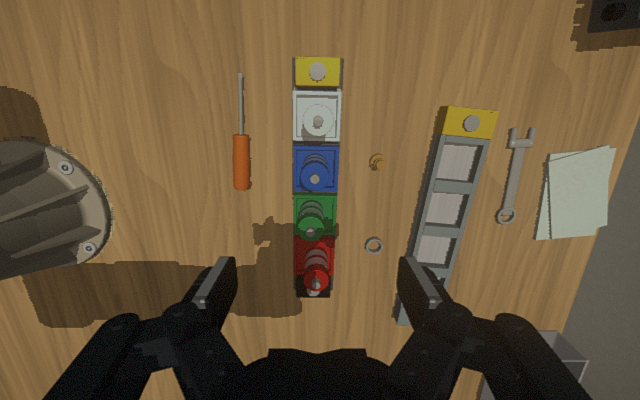

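Emit:
{"op": "jog_arm", "data": {
  "increments": [
    [[0.053,0.002,0.12,0,0,0,0],[0.053,0.002,0.12,0,0,0,0],[0.053,0.002,0.12,0,0,0,0],[0.053,0,0.12,0,0,0,0],[0.053,0,0.12,0,0,0,0],[0,0,0.07,0,0,0,0],[0,0,0.07,0,0,0,0],[0,0,0.07,0,0,0,0],[0,0,0.07,0,0,0,0],[0,0,0.029,0,0,0,0],[0,0,0.029,0,0,0,0],[0,0,0.027,0,0,0,0],[0,0,0,0,0,0,0],[0,0,0,0,0,0,255],[0,0,0,0,0,0,255],[0,0,0,0,0,0,255],[0,0,0,0,0,0,255],[0,0,0,0,0,0,255],[0,0,0,0,0,0,255],[0,0,0,0,0,0,255]]
  ],
  "force": 40
}}

```text
clock: 5.5
tcp_pos: [0.46, 0.1458, 0.0612]
orientation: [0.0, 0.707, 0.707, 0.0]
wrist_force: [-0.6, 0.3, 6.0]
finger_gap: 0.0368
grip_force: 39.9
```

Emit:
{"op": "jog_arm", "data": {
  "increments": [
    [[0,0,-0.05,0,0,0,255],[0,0,-0.08,0,0,0,255],[0,0,-0.09,0,0,0,255],[0,0,-0.09,0,0,0,255],[0,0,-0.09,0,0,0,255],[-0.05,0.03,0,0,0,0,255],[-0.1,0.066,0,0,0,0,255],[-0.1,0.066,0,0,0,0,255],[-0.1,0.066,0,0,0,0,255],[-0.1,0.066,0,0,0,0,255],[-0.1,0.066,0,0,0,0,255],[-0.1,0.066,0,0,0,0,255],[-0.1,0.066,0,0,0,0,255],[-0.1,0.066,0,0,0,0,255],[-0.1,0.066,0,0,0,0,255],[-0.1,0.066,0,0,0,0,255],[-0.1,0.066,0,0,0,0,255],[-0.018,0,0,0,0,0,255],[0,0,0,0,0,0,255],[0,0,0,0,0,0,255]]
  ]
}}

```text
clock: 7.5
tcp_pos: [0.6475, -0.146, 0.1592]
orientation: [-0.001, 0.707, 0.707, -0.0]
wrist_force: [0.6, 0.6, -1.3]
finger_gap: 0.0368
grip_force: 40.6
```

```bash
cat > ck.py <<'E'
from h import *
import sys
k=sys.argv[1]; z=float(sys.argv[2]); st=env.get_state(); p=st["tcp_pos"]; print(p,Ro.from_quat(st["orientation"][[1,2,3,0]]).as_euler("xyz",degrees=True),st["wrist_force"],st["grip_force"])
for n in ["scene","side"]:
    c=Cam(n); im=c.im[:,:,::-1].copy()
    cv2.imwrite(f"pics/{k}_{n}_{sys.argv[3]}.png",im)
    for x in spotter.cut_out("cart_"+k,n)[:2]:
        m=x["region"].astype(float)
        # fit position with foot height z
        q,v=fit([(c,m)],[P+[0,0,z] for P in CART],np.r_[p[:2],0],[.005,.005]); print(n,np.round(q,4),round(v,3),round(x["conf"],2),np.round(x["uv"]),m.sum())
E
python3 ck.py white 0.115 a
```

```text
[ 0.64749666 -0.14602781  0.1592113 ] [-1.79868195e+02 -6.10229088e-02  8.99870966e+01] [ 0.63955873  0.55899422 -1.27169407] 40.5907541513443
scene [ 0.6492 -0.1451] 0.696 0.79 [221. 161.] 782.0
side [ 0.647  -0.1482] 0.875 0.9 [398. 192.] 742.0
```

Emit:
{"op": "jog_arm", "data": {
  "increments": [
    [[0,0.006,0.03,0,0,0,255],[0,0,0.06,0,0,0,255],[0,0,0.08,0,0,0,255],[0,0,0.08,0,0,0,255],[0,0,0.06,0,0,0,255],[0,0,0.04,0,0,0,255],[0,0,0.02,0,0,0,255],[0,0,0.01,0,0,0,255],[0,0,0.01,0,0,0,255],[0,0,0.01,0,0,0,255],[0,0,0,0,0,0,255],[0,0,0,0,0,0,255],[0,0,0,0,0,0,255]]
  ]
}}

```text
clock: 9.0
tcp_pos: [0.6503, -0.1464, 0.0609]
orientation: [0.0, 0.707, 0.707, 0.0]
wrist_force: [-0.7, 0.9, -2.7]
finger_gap: 0.0366
grip_force: 40.6
```

Emit:
{"op": "jog_arm", "data": {
  "increments": [
    [[0,0,0.005,0,0,0,255],[0,0,0.004,0,0,0,255],[0,0,0,0,0,0,255],[0,0,0,0,0,0,255]]
  ]
}}

```text
clock: 9.4
tcp_pos: [0.6501, -0.1463, 0.0583]
orientation: [0.0, 0.707, 0.707, 0.0]
wrist_force: [0.3, -0.3, -0.9]
finger_gap: 0.0366
grip_force: 40.7
```

Emit:
{"op": "jog_arm", "data": {
  "increments": [
    [[0,0,0,0,0,0,0],[0,0,0,0,0,0,0],[0,0,0,0,0,0,0],[0,0,0,0,0,0,0],[0,0,0,0,0,0,0],[0,0,-0.04,0,0,0,0],[0,0,-0.09,0,0,0,0],[0,0,-0.09,0,0,0,0],[0,0,-0.09,0,0,0,0],[0,0,-0.09,0,0,0,0],[0.098,-0.086,0,0,0,0,0],[0.098,-0.086,0,0,0,0,0],[0.098,-0.086,0,0,0,0,0],[0.098,-0.086,0,0,0,0,0],[0.098,-0.086,0,0,0,0,0],[0.098,-0.086,0,0,0,0,0],[0.098,-0.086,0,0,0,0,0],[0.098,-0.086,0,0,0,0,0],[0.098,-0.086,0,0,0,0,0],[0,0,0,0,0,0,0]]
  ]
}}

```text
clock: 11.4
tcp_pos: [0.4537, 0.0764, 0.1591]
orientation: [-0.001, 0.706, 0.708, -0.0]
wrist_force: [1.3, 0.5, 0.6]
finger_gap: 0.0855
grip_force: 0.0
```

```bash
python3 ck.py white 0.012 b
python3 - <<'E'
import cv2,numpy as np
a=cv2.imread('pics/white_scene_b.png')[130:300,160:460];b=cv2.imread('pics/white_side_b.png')[115:285,220:520];cv2.imwrite('pics/wb.png',cv2.resize(np.vstack([a,b]),(530,600)))
E
python3 w.py 2
```

```text
[0.45365068 0.07643467 0.15913621] [-1.79941314e+02 -4.03978134e-02  9.01987632e+01] [1.2916768  0.45186857 0.59610006] 0.0
scene [0.4537 0.0764] 0.0 0.56 [223. 204.] 880.0
side [0.4537 0.0764] 0.0 0.86 [394. 225.] 623.0
side [0.4559 0.0789] 0.732 0.56 [275. 163.] 424.0
11.65 [0.45760242 0.07365092 0.15875316] [5.65213053e-04 7.07406138e-01 7.06806950e-01 4.13940565e-04] 282.083354454105
white [0.4597 0.1488] 0.0 conf 0.65 [478. 383.] 646.0
white [0.4597 0.1488] 0.0 conf 0.49 [513. 201.] 18354.0
  dock [0.457  0.1483 0.01  ] 0.94
blue [0.457  0.0738] 0.967 conf 0.6 [311. 202.] 2312.0
green [ 0.4832 -0.0405] 0.181 conf 0.71 [300. 312.] 1130.0
green [ 0.4512 -0.001 ] 0.954 conf 0.58 [308. 277.] 2413.0
  dock [ 0.4583 -0.0054  0.01  ] 0.95
red [ 0.4583 -0.0761] 0.597 conf 0.59 [318. 328.] 1512.0
  dock [ 0.4556 -0.082   0.01  ] 0.61
```

View pics/wb.png

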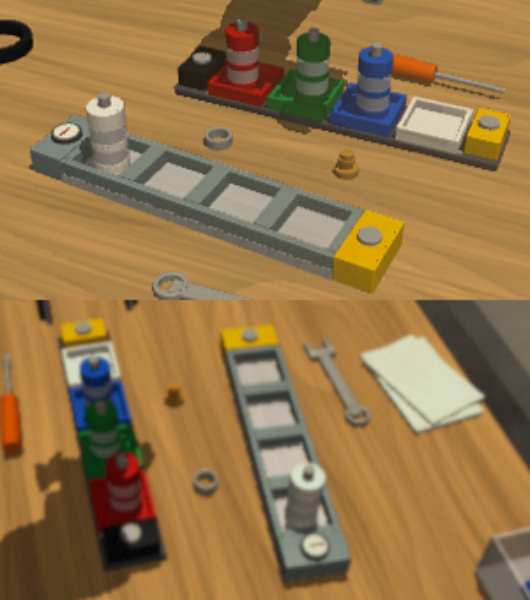

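Emit:
{"op": "jog_arm", "data": {
  "increments": [
    [[0,0,0.05,0,0,0,0],[0,0,0.09,0,0,0,0],[0,0,0.09,0,0,0,0],[0,0,0.07,0,0,0,0],[0,0,0.05,0,0,0,0],[0,0,0.03,0,0,0,0],[0,0,0.015,0,0,0,0],[0,0,0,0,0,0,0],[0,0,0,0,0,0,255],[0,0,0,0,0,0,255],[0,0,0,0,0,0,255],[0,0,0,0,0,0,255],[0,0,0,0,0,0,255],[0,0,0,0,0,0,255],[0,0,0,0,0,0,255]]
  ]
}}

```text
clock: 13.55
tcp_pos: [0.4569, 0.0742, 0.0602]
orientation: [0.0, 0.707, 0.707, 0.0]
wrist_force: [-1.7, -0.0, 5.9]
finger_gap: 0.0368
grip_force: 39.8
```

Emit:
{"op": "jog_arm", "data": {
  "increments": [
    [[0,0,-0.05,0,0,0,255],[0,0,-0.08,0,0,0,255],[0,0,-0.09,0,0,0,255],[0,0,-0.09,0,0,0,255],[0,0,-0.09,0,0,0,255],[-0.03,0.04,0,0,0,0,255],[-0.058,0.08,0,0,0,0,255],[-0.058,0.08,0,0,0,0,255],[-0.058,0.08,0,0,0,0,255],[-0.058,0.08,0,0,0,0,255],[-0.058,0.08,0,0,0,0,255],[-0.058,0.08,0,0,0,0,255],[-0.058,0.08,0,0,0,0,255],[-0.058,0.08,0,0,0,0,255],[-0.058,0.08,0,0,0,0,255],[-0.027,0.038,0,0,0,0,255],[0,0,0,0,0,0,255],[0,0,0,0,0,0,255],[0,0,0,0,0,0,255]]
  ]
}}

```text
clock: 15.45
tcp_pos: [0.6551, -0.0701, 0.1587]
orientation: [-0.001, 0.707, 0.707, -0.0]
wrist_force: [-0.6, 0.3, -1.6]
finger_gap: 0.0368
grip_force: 40.5
```

Emit:
{"op": "jog_arm", "data": {
  "increments": [
    [[-0.003,0.004,0.03,0,0,0,255],[0,0,0.06,0,0,0,255],[0,0,0.08,0,0,0,255],[0,0,0.08,0,0,0,255],[0,0,0.06,0,0,0,255],[0,0,0.04,0,0,0,255],[0,0,0.02,0,0,0,255],[0,0,0.01,0,0,0,255],[0,0,0.01,0,0,0,255],[0,0,0.005,0,0,0,255],[0,0,0.005,0,0,0,255],[0,0,0.003,0,0,0,255],[0,0,0,0,0,0,255],[0,0,0,0,0,0,255],[0,0,0,0,0,0,255]]
  ]
}}

```text
clock: 16.95
tcp_pos: [0.6571, -0.0713, 0.059]
orientation: [0.0, 0.707, 0.707, 0.0]
wrist_force: [0.0, -0.4, -1.5]
finger_gap: 0.037
grip_force: 40.5
```

Emit:
{"op": "jog_arm", "data": {
  "increments": [
    [[0,0,0.004,0,0,0,255],[0,0,0.002,0,0,0,255],[0,0,0,0,0,0,255],[0,0,0,0,0,0,0],[0,0,0,0,0,0,0],[0,0,0,0,0,0,0],[0,0,0,0,0,0,0],[0,0,0,0,0,0,0],[0,0,-0.04,0,0,0,0],[0,0,-0.09,0,0,0,0],[0,0,-0.09,0,0,0,0],[0,0,-0.09,0,0,0,0],[0,0,-0.09,0,0,0,0],[0.04,-0.117,0,0,0,0,0],[0.04,-0.117,0,0,0,0,0],[0.04,-0.117,0,0,0,0,0],[0.04,-0.117,0,0,0,0,0],[0.04,-0.117,0,0,0,0,0],[0.04,-0.117,0,0,0,0,0],[0.04,-0.117,0,0,0,0,0]]
  ]
}}

```text
clock: 18.95
tcp_pos: [0.4513, -0.001, 0.1582]
orientation: [0.001, 0.707, 0.707, 0.0]
wrist_force: [-0.1, -0.4, 0.3]
finger_gap: 0.0852
grip_force: 0.0
```

```bash
python3 -c "import cams" 2>/dev/null; python3 ck.py blue 0.012 b | head -1; python3 w.py 3
python3 - <<'E'
import cv2,numpy as np
a=cv2.imread('pics/blue_scene_b.png')[130:300,160:460];b=cv2.imread('pics/blue_side_b.png')[115:285,220:520];cv2.imwrite('pics/bb.png',cv2.resize(np.vstack([a,b]),(530,600)))
E
```

```text
[ 0.45132769 -0.00095526  0.15816635] [1.79921128e+02 1.35785968e-02 8.99942123e+01] [-0.14761352 -0.36942357  0.27704402] 0.0
19.2 [ 0.45345353 -0.00150714  0.15833364] [0.00117809 0.70708145 0.70713071 0.00077286] 282.083354454105
white [0.4597 0.1488] 0.0 conf 0.66 [482. 304.] 908.0
white [0.4597 0.1488] 0.0 conf 0.29 [335. 178.] 2368.0
blue [0.4577 0.0728] 0.0 conf 0.79 [519. 267.] 3241.0
  dock [0.4582 0.0696 0.01  ] 0.76
green [ 0.4512 -0.0006] 0.947 conf 0.76 [312. 205.] 2259.0
green [ 0.4557 -0.0032] 0.0 conf 0.51 [517. 266.] 3350.0
  dock [ 0.4566 -0.0058  0.01  ] 0.95
red [ 0.4585 -0.0845] 0.951 conf 0.58 [322. 280.] 2449.0
  dock [ 0.4525 -0.0825  0.01  ] 0.86
```

View pics/bb.png

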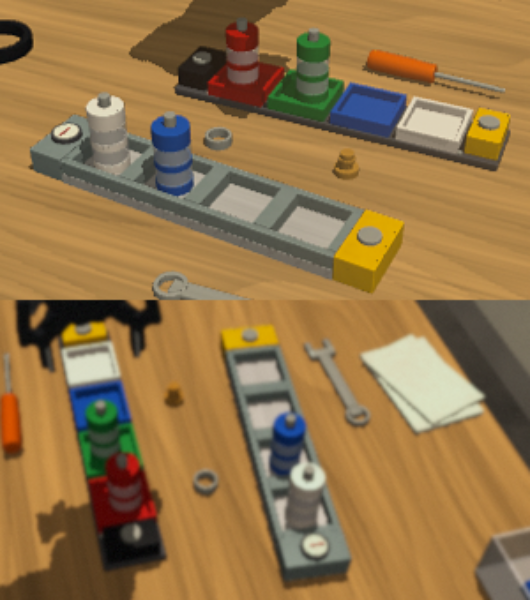

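Blue stands upright in the second bay (crop 172,155) next to white. Green next.

Emit:
{"op": "jog_arm", "data": {
  "increments": [
    [[0.004,-0.006,0.05,0,0,0,0],[0,0,0.09,0,0,0,0],[0,0,0.09,0,0,0,0],[0,0,0.07,0,0,0,0],[0,0,0.05,0,0,0,0],[0,0,0.03,0,0,0,0],[0,0,0.013,0,0,0,0],[0,0,0,0,0,0,0],[0,0,0,0,0,0,255],[0,0,0,0,0,0,255],[0,0,0,0,0,0,255],[0,0,0,0,0,0,255],[0,0,0,0,0,0,255],[0,0,0,0,0,0,255],[0,0,0,0,0,0,255]]
  ]
}}

```text
clock: 21.1
tcp_pos: [0.4511, -0.0004, 0.0596]
orientation: [0.0, 0.707, 0.707, 0.0]
wrist_force: [-0.7, 0.6, 5.9]
finger_gap: 0.0369
grip_force: 39.8
```

Emit:
{"op": "jog_arm", "data": {
  "increments": [
    [[0,0,-0.05,0,0,0,255],[0,0,-0.08,0,0,0,255],[0,0,-0.09,0,0,0,255],[0,0,-0.09,0,0,0,255],[0,0,-0.09,0,0,0,255],[0.002,0.04,0,0,0,0,255],[0.002,0.085,0,0,0,0,255],[0.002,0.085,0,0,0,0,255],[0.002,0.085,0,0,0,0,255],[0.002,0.085,0,0,0,0,255],[0.002,0.085,0,0,0,0,255],[0.002,0.085,0,0,0,0,255],[0.002,0.085,0,0,0,0,255],[0.002,0.085,0,0,0,0,255],[0.002,0.085,0,0,0,0,255],[0.001,0.047,0,0,0,0,255],[0,0,0,0,0,0,255],[0,0,0,0,0,0,255],[0,0,0,0,0,0,255]]
  ]
}}

```text
clock: 23.0
tcp_pos: [0.6629, 0.0051, 0.1581]
orientation: [-0.001, 0.707, 0.707, -0.001]
wrist_force: [-0.6, -0.3, -2.0]
finger_gap: 0.0366
grip_force: 40.5
```

Emit:
{"op": "jog_arm", "data": {
  "increments": [
    [[0,0.004,0.03,0,0,0,255],[0,0,0.06,0,0,0,255],[0,0,0.08,0,0,0,255],[0,0,0.08,0,0,0,255],[0,0,0.06,0,0,0,255],[0,0,0.04,0,0,0,255],[0,0,0.02,0,0,0,255],[0,0,0.01,0,0,0,255],[0,0,0.01,0,0,0,255],[0,0,0.005,0,0,0,255],[0,0,0.005,0,0,0,255],[0,0,0.005,0,0,0,255],[0,0,0,0,0,0,255],[0,0,0,0,0,0,255],[0,0,0,0,0,0,255]]
  ]
}}

```text
clock: 24.5
tcp_pos: [0.6649, 0.005, 0.0579]
orientation: [0.0, 0.707, 0.707, 0.0]
wrist_force: [-0.2, -0.7, -1.3]
finger_gap: 0.0369
grip_force: 40.5
```

Emit:
{"op": "jog_arm", "data": {
  "increments": [
    [[0,0,0.003,0,0,0,255],[0,0,0.002,0,0,0,255],[0,0,0,0,0,0,255],[0,0,0,0,0,0,0],[0,0,0,0,0,0,0],[0,0,0,0,0,0,0],[0,0,0,0,0,0,0],[0,0,0,0,0,0,0],[0,0,-0.04,0,0,0,0],[0,0,-0.09,0,0,0,0],[0,0,-0.09,0,0,0,0],[0,0,-0.09,0,0,0,0],[0,0,-0.09,0,0,0,0],[-0.051,-0.118,0,0,0,0,0],[-0.051,-0.118,0,0,0,0,0],[-0.051,-0.118,0,0,0,0,0],[-0.051,-0.118,0,0,0,0,0],[-0.051,-0.118,0,0,0,0,0],[-0.051,-0.118,0,0,0,0,0],[-0.051,-0.118,0,0,0,0,0]]
  ]
}}

```text
clock: 26.5
tcp_pos: [0.4573, -0.0847, 0.1574]
orientation: [0.001, 0.707, 0.707, 0.0]
wrist_force: [-0.5, -0.5, 0.5]
finger_gap: 0.0854
grip_force: 0.0
```

```bash
python3 ck.py green 0.012 b | head -1; python3 w.py 4|egrep -A1 "^[0-9]|red"
python3 - <<'E'
import cv2,numpy as np
a=cv2.imread('pics/green_scene_b.png')[130:300,160:460];b=cv2.imread('pics/green_side_b.png')[115:285,220:520];cv2.imwrite('pics/gb.png',cv2.resize(np.vstack([a,b]),(530,600)))
E
```

```text
[ 0.457325   -0.08470103  0.15744536] [1.79923888e+02 3.09816772e-02 9.00099757e+01] [-0.46436482 -0.46536811  0.46149466] 0.0
26.75 [ 0.45923905 -0.08454216  0.15752312] [1.03371858e-03 7.07247427e-01 7.06965074e-01 6.26303285e-04] 282.083354454105
white [0.4597 0.1488] 0.0 conf 0.82 [511. 261.] 3265.0
--
red [ 0.4587 -0.0842] 0.947 conf 0.81 [318. 205.] 2274.0
  dock [ 0.4559 -0.0834  0.01  ] 0.93
```

View pics/gb.png

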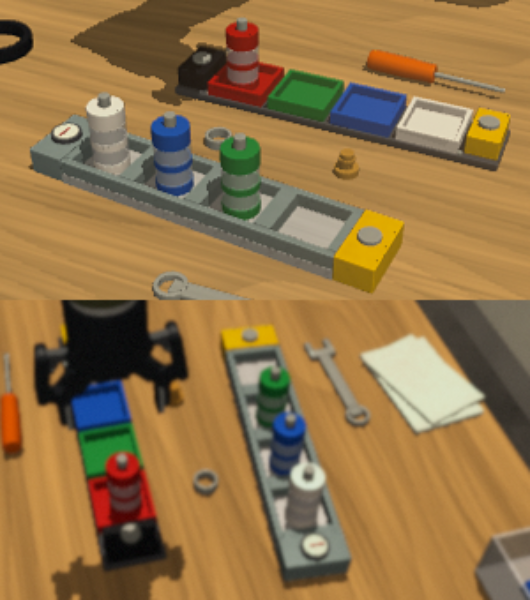

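Green stands upright in the third bay (crop 241,178). Red is last, at (0.4587, -0.0842).

Emit:
{"op": "jog_arm", "data": {
  "increments": [
    [[0,-0.002,0.05,0,0,0,0],[0,0,0.09,0,0,0,0],[0,0,0.09,0,0,0,0],[0,0,0.07,0,0,0,0],[0,0,0.05,0,0,0,0],[0,0,0.03,0,0,0,0],[0,0,0.01,0,0,0,0],[0,0,0,0,0,0,0],[0,0,0,0,0,0,255],[0,0,0,0,0,0,255],[0,0,0,0,0,0,255],[0,0,0,0,0,0,255],[0,0,0,0,0,0,255],[0,0,0,0,0,0,255],[0,0,0,0,0,0,255]]
  ]
}}

```text
clock: 28.65
tcp_pos: [0.4581, -0.0844, 0.0597]
orientation: [0.0, 0.707, 0.707, 0.0]
wrist_force: [-1.7, 0.5, 5.1]
finger_gap: 0.0367
grip_force: 39.8
```

Emit:
{"op": "jog_arm", "data": {
  "increments": [
    [[0,0,-0.05,0,0,0,255],[0,0,-0.08,0,0,0,255],[0,0,-0.09,0,0,0,255],[0,0,-0.09,0,0,0,255],[0,0,-0.09,0,0,0,255],[0.03,0.04,0,0,0,0,255],[0.066,0.085,0,0,0,0,255],[0.066,0.085,0,0,0,0,255],[0.066,0.085,0,0,0,0,255],[0.066,0.085,0,0,0,0,255],[0.066,0.085,0,0,0,0,255],[0.066,0.085,0,0,0,0,255],[0.066,0.085,0,0,0,0,255],[0.066,0.085,0,0,0,0,255],[0.066,0.085,0,0,0,0,255],[0.035,0.049,0,0,0,0,255],[0,0,0,0,0,0,255],[0,0,0,0,0,0,255],[0,0,0,0,0,0,255]]
  ]
}}

```text
clock: 30.55
tcp_pos: [0.6704, 0.0803, 0.1582]
orientation: [-0.001, 0.707, 0.707, -0.001]
wrist_force: [-0.0, -1.0, -0.7]
finger_gap: 0.0368
grip_force: 40.4
```

Emit:
{"op": "jog_arm", "data": {
  "increments": [
    [[0,0.002,0.03,0,0,0,255],[0,0,0.06,0,0,0,255],[0,0,0.08,0,0,0,255],[0,0,0.08,0,0,0,255],[0,0,0.06,0,0,0,255],[0,0,0.04,0,0,0,255],[0,0,0.02,0,0,0,255],[0,0,0.01,0,0,0,255],[0,0,0.01,0,0,0,255],[0,0,0.005,0,0,0,255],[0,0,0.005,0,0,0,255],[0,0,0.005,0,0,0,255],[0,0,0,0,0,0,255],[0,0,0,0,0,0,255],[0,0,0,0,0,0,255]]
  ]
}}

```text
clock: 32.05
tcp_pos: [0.6719, 0.0805, 0.058]
orientation: [0.0, 0.707, 0.707, 0.0]
wrist_force: [0.5, 0.7, -1.3]
finger_gap: 0.0364
grip_force: 40.4
```

Emit:
{"op": "jog_arm", "data": {
  "increments": [
    [[0,0,0.003,0,0,0,255],[0,0,0.002,0,0,0,255],[0,0,0,0,0,0,255],[0,0,0,0,0,0,0],[0,0,0,0,0,0,0],[0,0,0,0,0,0,0],[0,0,0,0,0,0,0],[0,0,0,0,0,0,0],[0,0,-0.04,0,0,0,0],[0,0,-0.09,0,0,0,0],[0,0,-0.09,0,0,0,0],[0,0,-0.09,0,0,0,0],[0,0,-0.09,0,0,0,0],[-0.051,-0.118,-0.03,0,0,0,0],[-0.051,-0.118,-0.03,0,0,0,0],[-0.051,-0.118,-0.03,0,0,0,0],[-0.051,-0.118,-0.03,0,0,0,0],[-0.051,-0.118,-0.03,0,0,0,0],[0,0,0,0,0,0,0],[0,0,0,0,0,0,0]]
  ]
}}

```text
clock: 34.05
tcp_pos: [0.5246, 0.0165, 0.1955]
orientation: [0.001, 0.707, 0.707, 0.001]
wrist_force: [0.1, -0.4, -0.2]
finger_gap: 0.0852
grip_force: 0.0
```

Run:
```python
from h import *
man=[.6602,-.0330,-.0992]; a=[]
for n,(r,c0) in dict(scene=(130,160),side=(115,220)).items():
    c=Cam(n); a.append(c.im[r:r+170,c0:c0+300,::-1])
    for k,y in dict(white=-.114,blue=-.038,green=.038,red=.114).items():
        p0=place(np.array([[0,y,0.]]),man)[0]
        for x in spotter.cut_out("cart_"+k,n)[:1]:
            q,v=fit([(c,x["region"].astype(float))],[P+[0,0,.012] for P in CART],p0*[1,1,0],[.005,.005]); print(n,k,"off mm",np.round((q-p0[:2])*1e3,1),round(v,3))
cv2.imwrite("pics/end.png",cv2.resize(np.vstack(a),(530,600)))
```

```text
scene white off mm [ 0.5 -1.3] 0.938
scene blue off mm [-2.4 -0.9] 0.943
scene green off mm [-0.8  0.9] 0.919
scene red off mm [-1.4  0.8] 0.948
side white off mm [ 0.5 -1.8] 0.935
side blue off mm [-0.9 -0.7] 0.936
side green off mm [-0.9  0.8] 0.851
side red off mm [-0.3  1.2] 0.836
```

View pics/end.png

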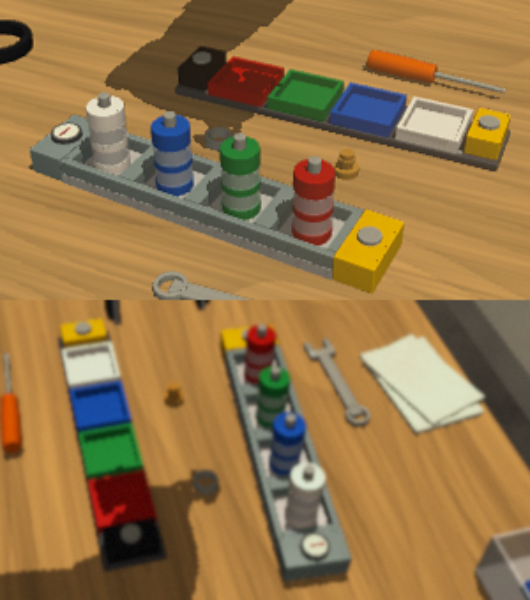

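All four stand upright, within about 3 mm of their bay centres: white at the gauge end, then blue, green, and red next to yellow. The arm is clear of everything.

```bash
python3 -c "
from workcell import ticket
print(ticket.hand_in())"
```

```text
the job is handed in; nothing more can be done
None
```

I moved all four cartridges into the manifold in reverse order (white, blue, green, red from the grey end to the yellow end) and handed the job in at about 34 s. In the last pictures they stood upright and released, within about 3 mm of their bay centres; the hand-in gave no verdict.

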